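Prop up the splash shield in the fume hood and hold it

TASK

The clear splash shield in the fume hood is leaning back on its rests with its prop leg folded up. Swing the prop leg down past centre until it snaps to its stop, then take the shield by the carrying handle on its top, bring it upright until the leg's rubber foot stands firmly on the base plate, and finish while still holding it there by the handle, because nothing else keeps it from tipping back. Leave the glassware beside it where it stands.

Things in the scene. Friction and masses are not known exactly. Their poses are not given: they have to be found in the camera images.
- splash_shield: Folding splash shield fixed on the bench: steel base plate 290 (x) x 360 (y) x 12 mm with hinge cheeks and two rear rests; on it the hinged frame (300 mm wide aluminium tube, clear panel, handle) and the prop leg. Origin: centre of the plate's underside. x points from the leg's side (robot) to the rests' side, y along the frame hinge, z up.
- shield_frame (a joint): Lean of the frame on its nearly free hinge: 0 = upright; 0.35 rad = leaning back (+x of the base) on the rests, its start; let go near upright, its weight tips it back there (about 0.1 N m). With the leg folded it can be pulled over to -0.30; with the leg down, the foot meets the base plate at about 0.01 and stops it there.
- shield_hinge (a point): Middle of the frame hinge, 34 mm above the bench, above the base's origin; moves not at all. Axes turn with the frame: y along the hinge, z up the frame, x to the back.
- shield_handle (a point): Middle of the carrying handle's bar: round steel, 13 mm thick, 90 mm long along the frame's y, 45 mm above the 16 mm top tube (30 mm free below it, 97 mm between the handle's uprights). It lies 295 mm up the frame from the hinge and 18 mm behind the hinge line. Axes as shield_hinge.
- prop_leg (a joint): Swing of the prop leg: 0 = folded up, lying level along the frame (start); 1.75 rad = fully down, at its stop. An over-centre spring at the hub drives it back to 0 below about 0.65 and on to 1.75 by itself above about 0.8. About 1.5 N across the leg at leg_grip starts it; pulled level towards the robot by over about 3 N, or gripped hard, it drags the leaning frame up with it.
- leg_pivot (a point): Leg pivot in a steel hub on the frame's robot side near its right (-y) upright, 150 mm up the frame from the hinge. Axes turn with the leg: y along the leg, pivot to foot; x = pivot axis. The leg swings down by turning about -x (right-hand rule), in a plane tilted 0.45 rad off the frame: its foot goes down and out towards the robot.
- leg_grip (a point): Point on the leg's axis 150 mm from the pivot, where the leg (round aluminium bar, 11 mm thick) is free all round; folded, it is about 60 mm in front of the clear panel. Axes as leg_pivot.
- leg_foot (a point): Centre of the leg's rubber foot, a ball of 9 mm radius, 186 mm from the pivot; above it a sleeve of 8 mm radius begins 168 mm from the pivot. Axes as leg_pivot.
- amber_bottle: Bystander: amber glass bottle with black cap, 42 mm across, 85 mm high, upright beside the shield. Origin: centre of its underside.
- beaker: Bystander: clear beaker, 72 mm across, 95 mm high, beside the shield. Origin: centre of its underside.
- dish_stack: Bystander: three stacked glass dishes, 88 mm across, 44 mm high, beside the shield. Origin: centre of its underside.

How it is judged (in metres and radians):
On the way, in this order (a step that is already met when the one before it is completed fails the run):
1. the prop leg is swung down past centre to its stop while the shield still leans back (value of joint prop_leg above 1.65 rad and value of joint shield_frame above 0.15 rad), for 0.2 s.
2. the shield is brought upright, the leg down and its foot standing on the base plate (value of joint shield_frame below 0.04 rad and value of joint prop_leg above 1.65 rad and contact force between prop_leg_c2 and splash_shield_c0 above 1 N), for 0.2 s.
At the end, for the whole second after the job is handed in: Leg fully down (over 1.65 rad), shield upright (-0.06 to 0.04 rad), the leg's rubber foot pressing on the base plate (over 1 N), and the fingers holding the handle: TCP within 35 mm of the middle of its bar, contact force over 2 N (all of step 2 and value of joint shield_frame above -0.06 rad and contact force between the fingers and splash_shield above 2 N and distance between the grasp point and shield_handle below 0.035 m); the arm keeps its last pose, push and grip.
It fails at once if a piece of glassware is shifted by more than 30 mm or tipped over (distance of any of amber_bottle, beaker, dish_stack from where it was at the start of the episode above 0.03 m or angle between any of amber_bottle, beaker, dish_stack's own z axis and vertical above 0.5 rad).
It also fails if it takes over 42 s, if anything falls off the work surface, if the arm or the gripper's body presses on something with over 40 N, if the wrist force passes 120 N, or if a joint passes its speed limit or range.

ROBOT

A 6-joint arm with a two-finger parallel gripper is mounted at the origin on the work surface. World frame = base frame: x ahead of the robot, y to its left, z up, the work surface at z = 0. Lengths are in mm, angles in degrees, forces in N, time in s.
With the tool pointing down it reaches from about 350 to 850 mm from the base axis. Payload 8.1 kg.
Tool frame: the origin (TCP) lies between the finger pads, 19 mm behind the fingertips; this is the grasp point; z points along the fingers, y is the line along which they close (so a half turn about z gives the same grasp; the last joint's range is limited). The gripper opens to 85 mm and grips with 20 to 120 N. Pads are 22 mm wide; open, the fingers measure 114 mm over their backs; the gripper's body (76 mm by 85 mm) begins 54 mm behind the grasp point. The pads swing forward as they close: fully open they stand 13 mm farther back than shut.
Start: joints at [-75.138, 7.471, 85.268, -0, 87.261, -4.893], TCP at [202.825, -564.683, 249.992] pointing down, gripper open.
Joint ranges: [-169.43, 169.43], [-51.17, 129.36], [1.28, 143.12], [-76.62, 256.62], [0, 156.53], [-152.29, 152.29]. Speed limits (degrees/s): [136.94, 136.94, 159.86, 180, 180, 180].

INTERFACE

Orientations are given as [roll, pitch, yaw] about the fixed x, y, z axes, in that order (R = Rz(yaw) Ry(pitch) Rx(roll)).
In Python, from bench import sensors, optics, job gives the robot as it stands.
- The arm moves only by the tool play_rows, never from a script. Its argument "motion" is a list that holds one entry, the list of rows, each a list of 6 numbers: the shift along the tool's x, y, z in cm, then the turn, a rotation vector about the tool's x, y, z in degrees. In form: [[[x, y, z, ax, ay, az], ...]]. A call has 1 to 5 rows; each row is the pose to reach, as a shift and turn from the pose commanded when the call began, along the tool's axes at that moment; what a row does not reach only later rows make up. A row lasts 1/10 s, in which the tool goes at most 50 mm and 8.59 degrees, less where a joint would pass 70% of its speed; a pose out of reach is approached as far as the arm can. A call with a gripper value outside its range is refused whole. "jaw" is the opening, from 0 (shut) to 1 (fully open), set as the call begins (left out, the last holds). The fingers move at their own pace and stop on an object; "squeeze" is the grip in N (left out, the last holds). Time passes only in rows, so rows that repeat a pose let the fingers close. It gives the time, the measured TCP pose, the force, the opening and the grip force at its end, in the units of the state.
- sensors.sense(): the state, without advancing time (a new reading comes with each control period).
- optics.snapshot(name): name is "scene" or "side" or "wrist"; returns a dict with "pixels" (400x640x3 uint8, red, green, blue), "mtx" (3x3 intrinsics, pixels), "R" (3x3) and "t" (3): a world point X has camera coordinates R X + t; the wrist camera has in their place "T_tool_cam" (4x4, takes a point from camera to tool coordinates, whose origin is the TCP and whose axes are the flange's). Camera axes: x right, y down, z forward; pixel columns grow to the right and rows downward; lengths in mm; the calibration is good to about 2 mm. A picture is of the moment at which its call begins: read the wrist's pose just before it. There is no depth.
- job.hand_in(): hands the job in; it is judged then, once.
The state is a dict: "time": time; "joint_pos": joint angles; "qd": joint speeds; "joint_efforts": joint torques, N m; "tool_pos": TCP position; "tcp_rot": TCP orientation; "ft_force": force on the tool from outside, world axes, zero at the start; "wrist_torque": the same for the moment, N m; "finger_gap": finger opening in mm; "grip_force": force on a finger pad.
Only numpy, scipy, OpenCV 4.12 (cv2) and the standard library are available. Lean on these libraries where they do the work, as an engineer would, in place of code of your own. Each camera call takes 0.05 s, during which the arm holds its last target. There are 200 camera calls.

## Working session

There is one attempt and no reset: what is moved stays moved. The work goes in short steps, Python scripts to look and compute and a tool call to move; the robot and the scene stay as the last step left them, time stands still between calls to the robot, and variables do not carry over. Pictures are saved under pics/ and viewed, at most 10 in all, crops included, and the job is handed in when it is done.

Besides the shell and the picture viewer there is one more tool, called as name(argument=value, ...), one argument or row to a line, values as JSON. play_rows: Moves the arm, as the interface text tells. Its arguments: {"type":"object","properties":{"motion":{"type":"array","items":{"type":"array","items":{"type":"array","items":{"type":"number"}}}},"jaw":{"type":"number"},"squeeze":{"type":"number"}},"required":["motion"]}

```bash
mkdir -p pics; ls
python3 - <<'E'
from bench import sensors, optics
import cv2, pickle
d={}
for n in("scene","side"):
    s=optics.snapshot(n); d[n]=s
    cv2.imwrite(f"pics/{n}0.png",s["pixels"][:,:,::-1])
    print(n,s["mtx"],s["R"],s["t"])
pickle.dump(d,open("d0.pkl","wb"))
print(sensors.sense())
E
```

```text
pics
scene [[419.04811004   0.         321.92456491]
 [  0.         419.04811004 207.56972118]
 [  0.           0.           1.        ]] [[-0.5884023   0.80855227  0.00509538]
 [ 0.70901351  0.5189745  -0.47745713]
 [-0.38869342 -0.27732418 -0.87864027]] [ 329.0025618  -306.98328464 1593.96143067]
side [[486.45021654   0.         316.36302729]
 [  0.         486.45021654 200.97300861]
 [  0.           0.           1.        ]] [[-0.99981836  0.01405497 -0.01287253]
 [ 0.01889707  0.6432054  -0.76546046]
 [-0.00247884 -0.76556468 -0.64335416]] [ 552.80747208  127.80330205 1436.55770392]
{'time': 0.1, 'joint_pos': array([-7.51369794e+01,  7.51202419e+00,  8.53235105e+01, -1.05031358e-04,
        8.72608197e+01, -4.89071720e+00]), 'qd': array([-0.02574781, -0.04937631, -0.16033554,  0.02409838,  0.01033149,
        0.01238871]), 'joint_efforts': array([ 4.50424131e-04, -5.70948279e+01, -5.01942122e+01, -2.35873113e-04,
        8.11836304e-03,  7.54826874e-05]), 'tool_pos': array([ 202.71125814, -564.22787908,  249.03182419]), 'tcp_rot': array([-1.79903987e+02, -8.11021756e-03,  1.97537361e+01]), 'ft_force': array([ 0.4730339 , -0.54180168,  0.08733002]), 'wrist_torque': array([ 0.06956786, -0.00191053,  0.03817984]), 'grip_force': 0.0, 'finger_gap': 85.4316904176546}
```

View pics/scene0.png

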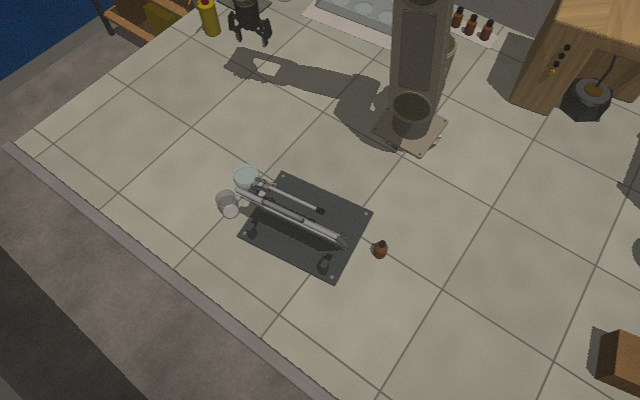

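View pics/side0.png

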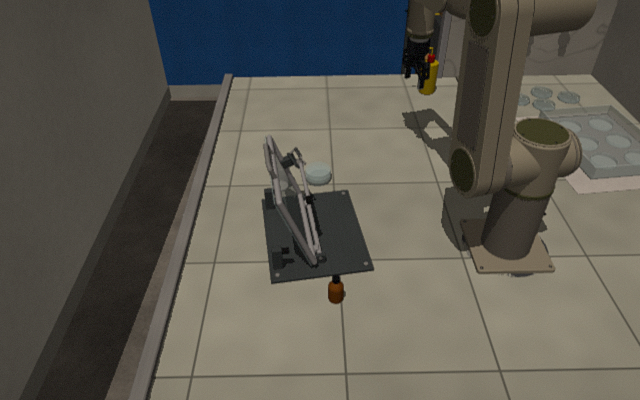

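The scene view shows the plate with corners near (283,172), (372,210), (335,284), (238,235), the leg running to a foot near (322,211), and the bottle at (380,250). In the side view the plate corners are near (263,192), (347,190), (371,270), (270,278).

```bash
cat > h.py <<'E'
import numpy as np, cv2, pickle
from scipy.spatial.transform import Rotation as Ro
def ray(s,p):
    d=s["R"].T@np.linalg.solve(s["mtx"],[p[0],p[1],1.]); return -s["R"].T@s["t"], d
def onz(s,p,z):
    o,d=ray(s,p); return o+d*(z-o[2])/d[2]
def tri(s1,p1,s2,p2):
    o1,d1=ray(s1,p1);o2,d2=ray(s2,p2)
    a=np.linalg.lstsq(np.c_[d1,-d2],o2-o1,rcond=None)[0]
    A=o1+a[0]*d1;B=o2+a[1]*d2
    return (A+B)/2,np.linalg.norm(A-B)
def proj(s,X):
    c=np.atleast_2d(X)@s["R"].T+s["t"]; c=c@s["mtx"].T; return c[:,:2]/c[:,2:]
E
python3 - <<'E'
from h import *
d=pickle.load(open("d0.pkl","rb"))
C={"scene":[(283,172),(372,210),(335,284),(238,235)],"side":[(263,192),(347,190),(371,270),(270,278)]}
for n,b in(("scene",(205,155,400,300)),("side",(245,120,395,310))):
    s=d[n]; im=s["pixels"][:,:,::-1].copy()
    for p in C[n]: print(n,p,onz(s,p,12).round(1))
    hsv=cv2.cvtColor(im,cv2.COLOR_BGR2HSV)
    m=((im.max(2)<95)).astype(np.uint8)
    x0,y0,x1,y1=b; mm=np.zeros_like(m); mm[y0:y1,x0:x1]=m[y0:y1,x0:x1]
    cs=cv2.findContours(mm,0,2)[0]; c=max(cs,key=cv2.contourArea)
    print(cv2.contourArea(c), cv2.approxPolyDP(cv2.convexHull(c),4,True)[:,0].tolist())
    k=3
    cv2.imwrite(f"pics/{n}z.png",cv2.resize(im[y0:y1,x0:x1],None,fx=k+(n=="scene"),fy=k+(n=="scene"),interpolation=cv2.INTER_CUBIC))
E
```

```text
scene (283, 172) [ 447.8 -251.1   12. ]
scene (372, 210) [390.3  85.1  12. ]
scene (335, 284) [674.1 133.1  12. ]
scene (238, 235) [ 725.2 -216.5   12. ]
8303.0 [[236, 192], [257, 177], [283, 171], [372, 214], [332, 285], [238, 237]]
side (263, 192) [ 727.  -252.2   12. ]
side (347, 190) [ 447.  -254.5   12. ]
side (371, 270) [402.5 101.6  12. ]
side (270, 278) [681.5 123.6  12. ]
9343.0 [[272, 138], [297, 148], [348, 191], [373, 270], [341, 309], [271, 283], [262, 199], [266, 143]]
```

View pics/scenez.png

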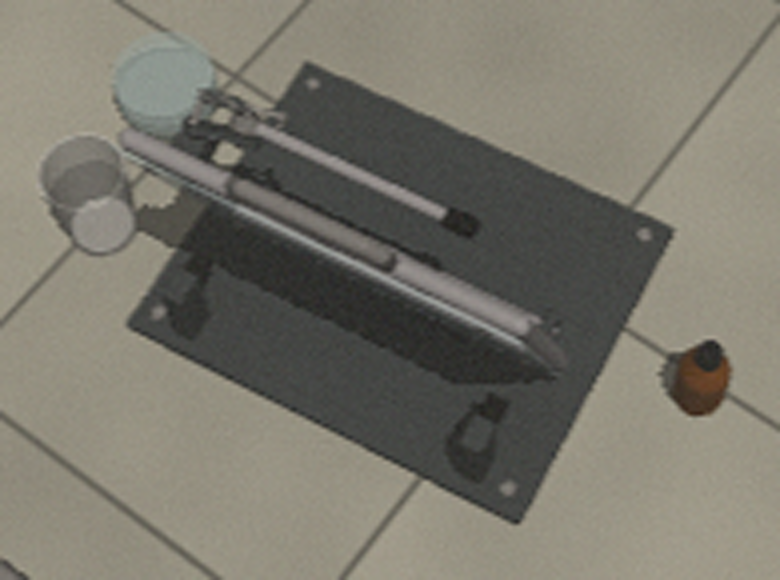

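View pics/sidez.png

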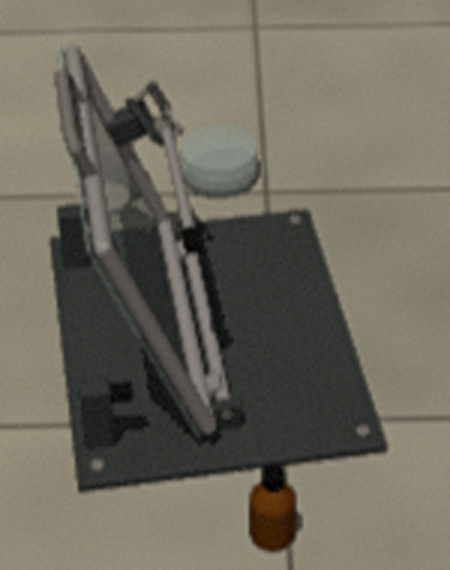

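Zoomed views: plate corners are clear (scene 281.5,170.5 / 373.2,212.7 / 334.7,285.7 / 237,236.5); leg foot at scene (323,211), side (310,198); handle on the top tube, bottle right, beaker and dishes at the -y end.

```bash
cat >> h.py <<'E'
def fit(P,W):
    mp,mw=P.mean(0),W.mean(0); H=(P-mp).T@(W-mw)
    a=np.arctan2(H[0,1]-H[1,0],H[0,0]+H[1,1]); R=Ro.from_euler('z',a).as_matrix()[:2,:2]
    return a,mw-R@mp
E
python3 - <<'E'
from h import *
d=pickle.load(open("d0.pkl","rb"))
M=np.array([(-145,-180),(-145,180),(145,180),(145,-180)],float)
C={"scene":[(281.5,170.5),(373.2,212.7),(334.7,285.7),(237,236.5)],"side":[(347,190.3),(373.7,270),(271.7,283.3),(262.3,199.7)]}
W=[]
for n in C:
    w=np.array([onz(d[n],p,12)[:2] for p in C[n]]);W.append(w)
    a,t=fit(M,w); R=Ro.from_euler('z',a).as_matrix()[:2,:2]
    print(n,np.degrees(a),t.round(1),(M@R.T+t-w).round(1).tolist())
w=(W[0]+W[1])/2; a,t=fit(M,w)
print(np.degrees(a),t)
R=Ro.from_euler('z',a).as_matrix(); O=np.array([*t,0])
X,e=tri(d["scene"],(323,211.5),d["side"],(310,198)); print("foot",X.round(1),e, "base",(R.T@(X-O)).round(1))
F=R@Ro.from_euler('y',.35).as_matrix(); H=O+[0,0,34]
print("foot in frame",(F.T@(X-H)).round(1))
hb=H+F@[18,0,295]; print("handle",hb.round(1),{n:proj(d[n],hb).round(1).tolist() for n in C})
# leg near pivot: scene crop(270,128), side crop(170,130)
X,e=tri(d["scene"],(205+258/4,155+124/4),d["side"],(245+168/3,120+128/3));print("legstart",X.round(1),e,(R.T@(X-O)).round(1),(F.T@(X-H)).round(1))
for n,p in(("scene",(205+699/4,155+405/4)),("scene",(205+165/4,155+105/4)),("scene",(205+102/4,155+225/4))):print(onz(d[n],p,5).round(0))
E
```

```text
scene 8.339193807209478 [563.1 -61.3] [[-0.1, -1.2], [-2.9, 1.8], [1.5, 2.3], [1.6, -2.9]]
side 8.247948724776261 [561.1 -55.2] [[-3.7, -1.3], [-3.3, 0.4], [3.0, 1.2], [4.0, -0.3]]
8.293594235088689 [562.11966728 -58.26986957]
foot [569.9  10.9 198.1] 6.129534913243056 base [ 17.7  67.4 198.1]
foot in frame [-39.7  67.4 160.2]
handle [678.9 -41.2 304.9] {'scene': [[282.0, 210.5]], 'side': [[266.4, 155.3]]}
legstart [ 593.5 -168.8  188.5] 0.5534351002296817 [  15.1 -113.9  188.5] [ -38.8 -113.9  150.3]
[513. 194.   5.]
[ 551. -334.    5.]
[ 672. -298.    5.]
```

```bash
cat >> h.py <<'E'
YAW=8.29; B=Ro.from_euler('z',YAW,degrees=True); O=np.array([562.1,-58.3,0])
def bw(p): return O+B.apply(p)          # shield base -> world
def wb(p): return B.inv().apply(np.asarray(p)-O)
def to(p,tilt=(0,0),cur=None):
    """row (cm,deg) to reach base-frame TCP p, tool down, y along base x; tilt = turns (deg) about base x, y"""
    from bench import sensors
    if cur is None:
        s=sensors.sense(); cur=(s["tool_pos"],s["tcp_rot"])
        print("t",round(s["time"],2),"base pos",wb(s["tool_pos"]).round(1),"rot",s["tcp_rot"].round(1),"F",B.inv().apply(s["ft_force"]).round(1),"gap",round(s["finger_gap"],1),"grip",round(s["grip_force"],1))
    Rc=Ro.from_euler('xyz',cur[1],degrees=True)
    Rt=B*Ro.from_euler('yx',[tilt[1],tilt[0]],degrees=True)*Ro.from_euler('xyz',[180,0,90],degrees=True)
    row=np.r_[Rc.inv().apply(bw(p)-cur[0])/10,(Rc.inv()*Rt).as_rotvec(degrees=True)]
    print("row",row.round(2).tolist(),"world",bw(p).round(1)); return row
E
python3 -c "
from h import *
to([-60,24,330])"
```

```text
t 0.1 base pos [-428.6 -448.8  249. ] rot [-179.9   -0.    19.8] F [ 0.4 -0.6  0.1] gap 85.4 grip 0.0
row [45.52, -39.03, -8.02, -0.07, -0.07, -78.54] world [499.3 -43.2 330. ]
```

play_rows(
  motion=[
    [[0,0,-5,0,0,0],[3,-2.5,-8,0,0,-8],[45.5,-39,-8,0,0,-78.5],[45.5,-39,-8,0,0,-78.5],[45.5,-39,-8,0,0,-78.5]],
  ],
  jaw=0,
)

```text
time: 0.6
tool_pos: [297.1, -398.9, 329.8]
tcp_rot: [180.0, -0.0, 53.8]
ft_force: [0.7, -0.3, -0.6]
finger_gap: 12.4
grip_force: 0.0
```

```bash
python3 -c "
from h import *
to([-60,24,330])"
```

```text
t 0.6 base pos [-311.3 -298.9  329.8] rot [180.   -0.   53.8] F [ 0.6 -0.4 -0.6] gap 12.4 grip 0.0
row [40.65, -4.67, -0.01, 0.01, -0.01, -44.44] world [499.3 -43.2 330. ]
```

play_rows(
  motion=[
    [[40.6,-4.7,0,0,0,-44.4],[40.6,-4.7,0,0,0,-44.4],[40.6,-4.7,0,0,0,-44.4],[40.6,-4.7,0,0,0,-44.4],[40.6,-4.7,0,0,0,-44.4]],
  ],
)

```text
time: 1.1
tool_pos: [421.6, -181.8, 329.8]
tcp_rot: [-180.0, 0.0, 96.9]
ft_force: [1.2, -1.2, 0.0]
finger_gap: -0.1
grip_force: 0.0
```

```bash
python3 -c "
from h import *
to([14,24,260])"
```

```text
t 1.1 base pos [-156.9 -101.9  329.8] rot [-180.     0.    96.9] F [ 1.  -1.4  0. ] gap -0.1 grip 0.0
row [13.02, 16.77, 6.98, -0.0, 0.0, -1.44] world [572.5 -32.5 260. ]
```

play_rows(
  motion=[
    [[6.5,8.4,0,0,0,-1.4],[13,16.8,3,0,0,-1.4],[13,16.8,7,0,0,-1.4],[13,16.8,7,0,0,-1.4],[13,16.8,7,0,0,-1.4]],
  ],
)

```text
time: 1.6
tool_pos: [573.8, -32.6, 256.9]
tcp_rot: [-179.8, -0.1, 98.0]
ft_force: [-0.5, -0.0, 0.5]
finger_gap: -0.0
grip_force: 0.0
```

Run:
```python
from h import *
from bench import optics
to([14,24,218])
out=[]
for n,b in(("scene",(215,130,375,290)),("side",(240,90,400,250))):
    s=optics.snapshot(n); x0,y0,x1,y1=b
    im=s["pixels"][:,:,::-1].copy()
    out.append(cv2.resize(im[y0:y1,x0:x1],None,fx=2.5,fy=2.5,interpolation=cv2.INTER_CUBIC))
cv2.imwrite("pics/a1.png",np.hstack(out))
```

```text
t 1.6 base pos [ 15.3  23.7 256.9] rot [-1.798e+02 -1.000e-01  9.800e+01] F [-0.5  0.   0.5] gap -0.0 grip 0.0
row [0.02, -0.12, 3.89, -0.17, -0.09, -0.26] world [572.5 -32.5 218. ]
```

View pics/a1.png

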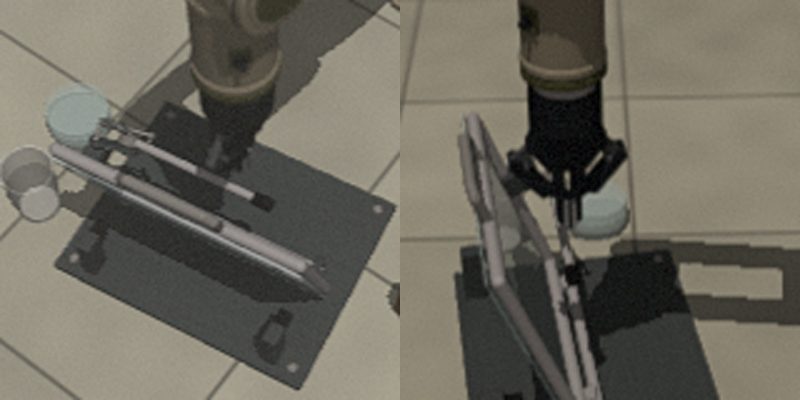

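The fingers hang over the mid-leg (scene crop ~(230,165)), but the knuckles come near the frame tube on the +x side. I'll tilt the tool 15° so the body leans towards the robot.

Run:
```python
from h import *
c=(bw([14,24,260]),[-180,0,98.29])
to([6,24,218],(0,-15),c)
th=np.radians([0,15,30,45,55,60])
```

```text
row [0.0, -0.8, 4.2, -15.0, 0.0, 0.0] world [564.6 -33.7 218. ]
```

play_rows(
  motion=[
    [[0,-0.8,0,-8,0,0],[0,-0.8,1,-15,0,0],[0,-0.8,3.5,-15,0,0],[0,-0.8,4.2,-15,0,0],[0,-0.8,4.2,-15,0,0]],
  ],
)

```text
time: 2.2
tool_pos: [564.5, -37.1, 217.1]
tcp_rot: [165.1, -0.0, 97.9]
ft_force: [0.2, -0.5, 0.6]
finger_gap: -0.4
grip_force: 0.0
```

Run:
```python
from h import *
p=to([6,24,218],(0,-15))
# swing path: tip follows leg point r=140; tilts about base x grow
D=np.array([-np.sin(.8),0,-np.cos(.8)]); P=np.array([14,-116,188.6])
c=None
for th,tx in((0,0),(10,0),(20,4),(30,8),(40,14),(50,20),(60,26),(66,26)):
    t=np.radians(th); y=np.array([0,1,0])
    leg=P+140*(np.cos(t)*y+np.sin(t)*D)
    # pad on leg's upper side: up-normal in plane = -(−sin y + cos D)
    n=np.sin(t)*y-np.cos(t)*D
    tip=leg+5.5*n*0.9+[-3,0,1]
    Rt=Ro.from_euler('yx',[-15,-tx],degrees=True)
    tcp=tip-19*Rt.apply([0,0,-1])
    if c is None: c=(bw(tcp),(B*Rt*Ro.from_euler('xyz',[180,0,90],degrees=True)).as_euler('xyz',degrees=True))
    print(th,tcp.round(1),end=' '); to(tcp,(-tx,-15),c)
print(Ro.from_euler('yx',[-15,-20],degrees=True).apply([0,0,-1]))
```

```text
t 2.2 base pos [  5.4  20.7 217.1] rot [165.1  -0.   97.9] F [ 0.1 -0.6  0.6] gap -0.4 grip 0.0
row [0.34, 0.08, -0.07, -0.14, 0.08, -0.41] world [564.6 -33.7 218. ]
0 [  9.6  24.  211.4] row [0.0, 0.0, 0.0, -0.0, -0.0, 0.0] world [568.2 -33.2 211.4]
10 [ -7.9  22.7 194.4] row [-0.13, -2.13, 1.19, -0.0, -0.0, 0.0] world [551.  -36.9 194.4]
20 [-24.9  18.5 177.8] row [-0.55, -4.21, 2.35, -0.0, -3.86, -1.04] world [534.8 -43.6 177.8]
30 [-41.1  10.3 162. ] row [-1.37, -6.18, 3.46, -0.0, -7.73, -2.07] world [520.  -54.1 162. ]
40 [-55.8  -1.1 147.4] row [-2.51, -7.97, 4.49, -0.0, -13.52, -3.62] world [507.1 -67.5 147.4]
50 [-68.6 -15.9 134.3] row [-3.99, -9.55, 5.42, -0.0, -19.32, -5.18] world [496.5 -84.  134.3]
60 [-79.1 -33.7 123.3] row [-5.77, -10.85, 6.21, -0.0, -25.11, -6.73] world [ 488.7 -103.   123.3]
66 [-84.2 -46.5 118.4] row [-7.05, -11.47, 6.55, -0.0, -25.11, -6.73] world [ 485.5 -116.4  118.4]
[ 0.25881905 -0.33036609 -0.90767337]
```

play_rows(
  motion=[
    [[0.3,0.1,0.1,0,0,-0.4],[0.3,0.2,0.4,0,0,-0.4],[0.3,0.2,0.5,0,0,-0.4],[0.3,0.2,0.6,0,0,-0.4]],
  ],
)

```text
time: 2.6
tool_pos: [568.9, -33.1, 213.1]
tcp_rot: [165.0, 0.1, 98.3]
ft_force: [0.5, -0.2, -0.6]
finger_gap: 0.1
grip_force: 0.0
```

Run:
```python
from h import *
to([9.6,24,211.4],(0,-15))
```

```text
t 2.6 base pos [ 10.4  23.9 213.1] rot [1.65e+02 1.00e-01 9.83e+01] F [ 0.4 -0.2 -0.6] gap 0.1 grip 0.0
row [0.01, -0.12, 0.14, 0.02, 0.1, 0.06] world [568.1 -33.2 211.4]
```

play_rows(
  motion=[
    [[0,-0.1,0.2,0,0,0],[0,-1.1,0.8,0,0,0],[-0.1,-2.2,1.4,0,0,0],[-0.3,-3.2,2.0,0,-2,-0.5],[-0.5,-4.3,2.6,0,-4,-1]],
  ],
)

```text
time: 3.1
tool_pos: [534.9, -43.8, 176.8]
tcp_rot: [164.9, 4.3, 98.2]
ft_force: [-0.0, 0.2, 1.0]
finger_gap: -0.3
grip_force: 0.9
```

Run:
```python
from h import *
from bench import optics
to([-24.9,18.5,177.8],(-4,-15))
out=[]
for n,b in(("scene",(215,130,375,290)),("side",(240,90,400,250))):
    s=optics.snapshot(n); x0,y0,x1,y1=b
    im=s["pixels"][:,:,::-1].copy()
    out.append(cv2.resize(im[y0:y1,x0:x1],None,fx=2.5,fy=2.5,interpolation=cv2.INTER_CUBIC))
cv2.imwrite("pics/a2.png",np.hstack(out))
```

```text
t 3.1 base pos [-24.8  18.3 176.8] rot [164.9   4.3  98.2] F [-0.   0.2  1. ] gap -0.3 grip 0.9
row [0.01, 0.02, -0.1, 0.07, 0.34, -0.01] world [534.8 -43.6 177.8]
```

View pics/a2.png

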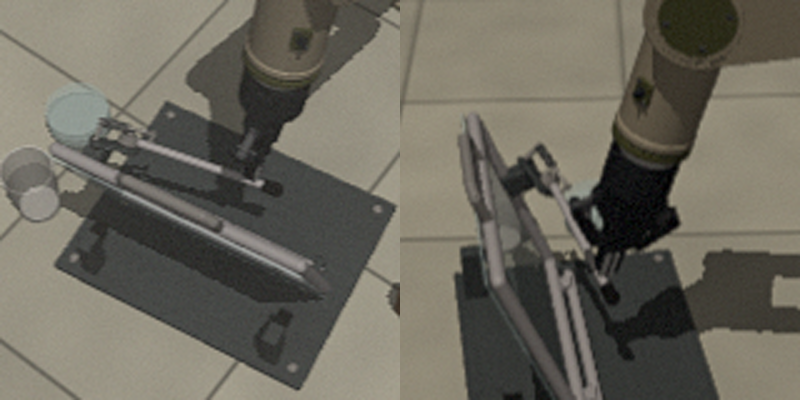

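The leg (side crop, foot at (610,292)) is following the fingertips and the frame still leans back. Continuing along the arc.

Run:
```python
from h import *
D=np.array([-np.sin(.8),0,-np.cos(.8)]); P=np.array([14,-116,188.6]); c=None
for th,tx in((20,4),(26,7),(32,10),(38,13),(44,16),(50,20),(56,24),(62,26)):
    t=np.radians(th); y=np.array([0,1,0])
    leg=P+140*(np.cos(t)*y+np.sin(t)*D); n=np.sin(t)*y-np.cos(t)*D
    Rt=Ro.from_euler('yx',[-15,-tx],degrees=True)
    tcp=leg+5*n+[-3,0,0]-19*Rt.apply([0,0,-1])
    if c is None or th==44:
        to(tcp,(-tx,-15),c) if c else 0
        c=(bw(tcp),(B*Rt*Ro.from_euler('xyz',[180,0,90],degrees=True)).as_euler('xyz',degrees=True))
    else: to(tcp,(-tx,-15),c)
```

```text
row [-0.36, -1.21, 0.7, -0.0, -2.9, -0.78] world [525.7 -49.2 167.2]
row [-0.86, -2.36, 1.39, -0.0, -5.8, -1.55] world [517.2 -56.2 157.9]
row [-1.5, -3.45, 2.05, -0.0, -8.69, -2.33] world [509.5 -64.4 149.2]
row [-2.27, -4.47, 2.69, -0.0, -11.59, -3.11] world [502.6 -73.8 141. ]
row [-0.67, -0.97, 0.76, -0.0, -3.86, -1.04] world [496.6 -83.9 133.4]
row [-1.46, -1.86, 1.5, -0.0, -7.73, -2.07] world [491.5 -95.  126.5]
row [-2.42, -2.64, 2.21, -0.0, -9.66, -2.59] world [ 487.5 -107.4  120.6]
```

play_rows(
  motion=[
    [[-0.4,-1.2,0.7,0,-3,-0.8],[-0.9,-2.4,1.4,0,-6,-1.6],[-1.5,-3.4,2.1,0,-9,-2.4],[-2.3,-4.5,2.7,0,-11.6,-3.1]],
  ],
)

```text
time: 3.6
tool_pos: [502.6, -73.8, 141.0]
tcp_rot: [164.9, 16.3, 98.2]
ft_force: [-0.9, 1.1, 2.0]
finger_gap: -0.3
grip_force: 0.2
```

play_rows(
  motion=[
    [[-0.7,-1.0,0.8,0,-4,-1],[-1.5,-1.9,1.5,0,-8,-2],[-2.4,-2.6,2.2,0,-9.7,-2.6],[-2.4,-2.6,2.2,0,-9.7,-2.6],[-2.4,-2.6,2.2,0,-9.7,-2.6]],
  ],
)

```text
time: 4.1
tool_pos: [487.9, -106.9, 120.7]
tcp_rot: [165.0, 26.2, 98.2]
ft_force: [0.1, 0.4, 0.2]
finger_gap: -0.5
grip_force: 0.0
```

Run:
```python
from h import *
from bench import optics
to([-130,40,180],(0,0))
out=[]
for n,b in(("scene",(215,130,375,290)),("side",(240,90,400,250))):
    s=optics.snapshot(n); x0,y0,x1,y1=b
    im=s["pixels"][:,:,::-1].copy()
    out.append(cv2.resize(im[y0:y1,x0:x1],None,fx=2.5,fy=2.5,interpolation=cv2.INTER_CUBIC))
cv2.imwrite("pics/a3.png",np.hstack(out))
```

```text
t 4.1 base pos [-80.5 -37.4 120.7] rot [165.   26.2  98.2] F [0.1 0.4 0.2] gap -0.5 grip 0.0
row [4.33, -2.54, -9.72, 14.74, 26.04, 3.33] world [427.7 -37.5 180. ]
```

View pics/a3.png

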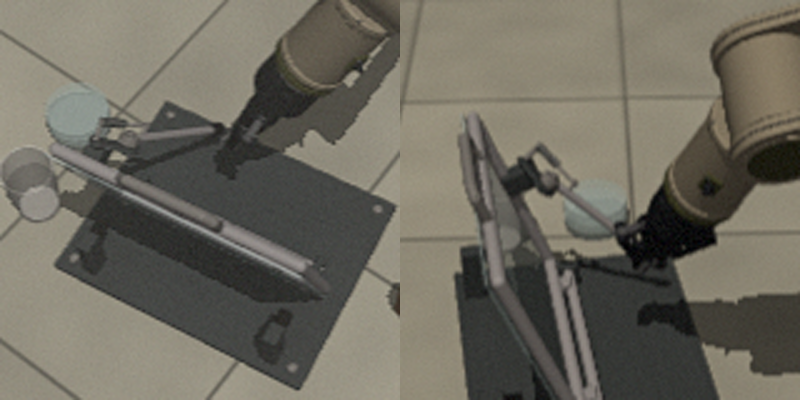

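The leg (foot near scene crop (220,128)) seems well over 60° with zero contact force; backing off to see it settle.

play_rows(
  motion=[
    [[4,-1,-4,5,8,1],[4.3,-2.5,-9.7,12,16,2],[4.3,-2.5,-9.7,14.7,26,3.3],[4.3,-2.5,-9.7,14.7,26,3.3],[4.3,-2.5,-9.7,14.7,26,3.3]],
  ],
  jaw=1,
)

```text
time: 4.7
tool_pos: [429.5, -39.2, 181.5]
tcp_rot: [179.8, 0.1, 98.2]
ft_force: [-0.3, -0.2, -0.8]
finger_gap: 72.5
grip_force: 0.0
```

Run:
```python
from h import *
from bench import optics
to([-60,0,400],(0,0))
D=np.array([-np.sin(.8),0,-np.cos(.8)]); P=np.array([14,-116,188.6])
out=[]
for n,b in(("scene",(215,130,375,290)),("side",(240,90,400,250))):
    s=optics.snapshot(n); x0,y0,x1,y1=b
    for th in(1.1,1.65,1.75): print(n,th,((proj(s,bw(P+186*(np.cos(th)*np.array([0,1,0])+np.sin(th)*D)))-[x0,y0])*2.5).round())
    im=s["pixels"][:,:,::-1].copy()
    out.append(cv2.resize(im[y0:y1,x0:x1],None,fx=2.5,fy=2.5,interpolation=cv2.INTER_CUBIC))
cv2.imwrite("pics/a4.png",np.hstack(out))
```

```text
t 4.7 base pos [-128.4   38.1  181.5] rot [1.798e+02 1.000e-01 9.820e+01] F [-0.3 -0.2 -0.8] gap 72.5 grip 0.0
row [-3.82, 6.92, -21.82, 0.18, 0.07, -0.09] world [502.7 -67.  400. ]
scene 1.1 [[246. 142.]]
scene 1.65 [[187. 110.]]
scene 1.75 [[174. 105.]]
side 1.1 [[263. 288.]]
side 1.65 [[258. 246.]]
side 1.75 [[254. 236.]]
```

View pics/a4.png

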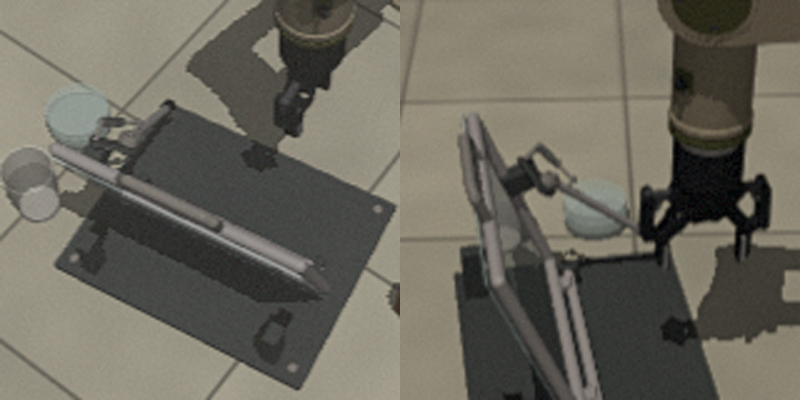

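The leg foot sits at scene crop (170,105), matching 1.75 rad: leg is at its stop, frame still leaning. Next: over the handle, jaws open.

play_rows(
  motion=[
    [[0,0,-5,0,0,0],[0,0,-10,0,0,0],[0,0,-15,0,0,0],[0,2,-20,0,0,0],[-1,6,-22,0,0,0]],
  ],
  jaw=1,
)

```text
time: 5.3
tool_pos: [488.7, -37.5, 405.8]
tcp_rot: [179.5, 0.4, 98.4]
ft_force: [0.8, 0.9, 1.2]
finger_gap: 85.3
grip_force: 0.0
```

Run:
```python
from h import *
to([110,0,400],(0,0))
```

```text
t 5.3 base pos [-69.6  31.2 405.8] rot [179.5   0.4  98.4] F [0.9 0.8 1.2] gap 85.3 grip 0.0
row [-3.14, 17.95, 0.74, 0.47, 0.37, 0.11] world [671.  -42.4 400. ]
```

play_rows(
  motion=[
    [[-1,5,0,0,0,0],[-2,10,0.5,0.4,0.3,0],[-3.1,15,0.7,0.4,0.3,0],[-3.1,18,0.7,0.4,0.3,0],[-3.1,18,0.7,0.4,0.3,0]],
  ],
)

```text
time: 5.8
tool_pos: [673.3, -41.6, 386.5]
tcp_rot: [-179.2, -0.2, 98.4]
ft_force: [1.0, -0.2, -0.6]
finger_gap: 85.3
grip_force: 0.0
```

Run:
```python
from h import *
from bench import optics,sensors
s=sensors.sense(); w=optics.snapshot("wrist")
pickle.dump((s,w),open("w1.pkl","wb"))
T=w["T_tool_cam"]; Rt=Ro.from_euler('xyz',s["tcp_rot"],degrees=True).as_matrix()
Rwc=Rt@T[:3,:3]; tw=Rt@T[:3,3]+s["tool_pos"]
c={"mtx":w["mtx"],"R":Rwc.T,"t":-Rwc.T@tw}
pickle.dump(c,open("wc.pkl","wb"))
F=Ro.from_euler('y',.35)
im=w["pixels"][:,:,::-1].copy()
for y in(-45,0,45):
    p=proj(c,bw(F.apply([18,y,295])+[0,0,34]))[0]; print(y,p.round(1))
cv2.imwrite("pics/w1.png",im); print(wb(s["tool_pos"]).round(1),s["tcp_rot"].round(1),wb(tw).round())
```

```text
-45 [325.2 287.9]
0 [326.  224.5]
45 [326.9 152.9]
[112.5   0.5 386.5] [-179.2   -0.2   98.4] [114.  77. 510.]
```

View pics/w1.png

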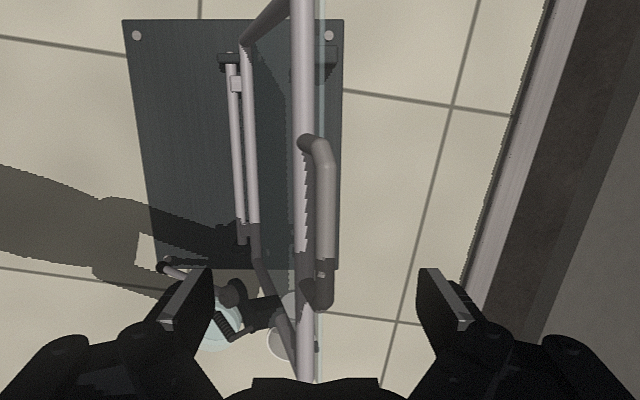

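The wrist view shows the handle bar from (323,143) to (325,300), centred where predicted (326,224). Descending onto it.

Run:
```python
from h import *
to([118,0,303],(0,0))
```

```text
t 5.85 base pos [111.    0.5 388.4] rot [-179.3   -0.2   98.4] F [-0.6 -0.4  0.1] gap 85.2 grip 0.0
row [-0.08, 0.8, 8.53, -0.71, -0.19, 0.13] world [678.9 -41.3 303. ]
```

play_rows(
  motion=[
    [[0,0.7,2,-0.4,0,0],[0,0.7,5,-0.7,0,0],[0,0.7,7,-0.7,0,0],[0,0.7,7,-0.7,0,0],[0,0.7,7,-0.7,0,0]],
  ],
)

```text
time: 6.35
tool_pos: [676.7, -41.5, 323.9]
tcp_rot: [179.7, -0.1, 98.4]
ft_force: [-0.0, 0.1, -0.9]
finger_gap: 85.5
grip_force: 0.0
```

Run:
```python
from h import *
to([118,0,303],(0,0))
```

```text
t 6.35 base pos [1.158e+02 1.000e-01 3.239e+02] rot [ 1.797e+02 -1.000e-01  9.840e+01] F [-0.   0.1 -0.9] gap 85.5 grip 0.0
row [-0.02, 0.21, 2.09, 0.35, -0.12, 0.08] world [678.9 -41.3 303. ]
```

play_rows(
  motion=[
    [[0,0.2,1,0,0,0],[0,0.2,2.0,0,0,0],[0,0.2,2.0,0,0,0],[0,0.2,2.0,0,0,0]],
  ],
)

```text
time: 6.75
tool_pos: [679.3, -41.6, 302.2]
tcp_rot: [179.7, -0.2, 98.3]
ft_force: [0.3, 0.6, 0.1]
finger_gap: 85.9
grip_force: 0.0
```

play_rows(
  motion=[
    [[0,0,0,0,0,0],[0,0,0,0,0,0],[0,0,0,0,0,0],[0,0,0,0,0,0],[0,0,0,0,0,0]],
  ],
  jaw=0,
  squeeze=30,
)

```text
time: 7.25
tool_pos: [679.2, -41.7, 302.7]
tcp_rot: [179.7, -0.2, 98.3]
ft_force: [-28.9, -4.0, 8.6]
finger_gap: 12.6
grip_force: 15.9
```

play_rows(
  motion=[
    [[0,0,0,0,0,0],[0,0,0,0,0,0],[0,0,0,0,0,0]],
  ],
)

```text
time: 7.55
tool_pos: [679.0, -41.7, 302.8]
tcp_rot: [179.8, -0.2, 98.3]
ft_force: [-4.8, -0.4, 2.8]
finger_gap: 12.0
grip_force: 29.7
```

Run:
```python
from h import *
p=[118,0,304.9]
to(p,(0,0))
f=lambda a:Ro.from_euler('y',a).apply([18,0,295])+[0,0,34]
c=(bw(f(.35)),[180,0,98.29])
for a in(.30,.25,.2,.15,.1,.06,.03,.01,0,-.02): print(a,(f(a)-f(.35)).round(1))
```

```text
t 7.55 base pos [118.   -0.4 302.8] rot [179.8  -0.2  98.3] F [-4.8  0.2  2.8] gap 12.0 grip 29.7
row [0.04, -0.0, -0.21, 0.24, -0.16, 0.05] world [678.9 -41.3 304.9]
0.3 [-13.7   0.    5.6]
0.25 [-27.6   0.   10.4]
0.2 [-41.8   0.   14.6]
0.15 [-56.2   0.   18.1]
0.1 [-70.7   0.   20.8]
0.06 [-82.4   0.   22.4]
0.03 [-91.2   0.   23.4]
0.01 [-97.1   0.   23.9]
0 [-100.1    0.    24.1]
-0.02 [-106.     0.    24.4]
```

Handle gripped (gap 12 mm, 30 N). Pulling it upright along the arc.

play_rows(
  motion=[
    [[0,-0.7,-0.3,0,0,0],[0,-1.4,-0.6,0,0,0],[0,-2.1,-0.8,0,0,0],[0,-2.8,-1.05,0,0,0],[0,-3.5,-1.25,0,0,0]],
  ],
)

```text
time: 8.05
tool_pos: [644.6, -46.8, 316.0]
tcp_rot: [179.6, -0.1, 98.4]
ft_force: [2.3, -0.2, 2.3]
finger_gap: 11.8
grip_force: 29.5
```

play_rows(
  motion=[
    [[0,-0.7,-0.2,0,0,0],[0,-1.4,-0.4,0,0,0],[0,-2.1,-0.55,0,0,0],[0,-2.8,-0.7,0,0,0],[0,-3.5,-0.85,0,0,0]],
  ],
)

```text
time: 8.55
tool_pos: [609.6, -51.9, 323.6]
tcp_rot: [179.7, -0.2, 98.3]
ft_force: [0.3, 0.7, -0.4]
finger_gap: 12.0
grip_force: 31.1
```

play_rows(
  motion=[
    [[0,-0.7,-0.1,0,0,0],[0,-1.2,-0.15,0,0,0],[0,-1.7,-0.2,0,0,0],[0,-2.2,-0.25,0,0,0],[0,-2.5,-0.27,0,0,0]],
  ],
)

```text
time: 9.05
tool_pos: [584.8, -55.5, 326.0]
tcp_rot: [179.7, -0.2, 98.3]
ft_force: [1.2, 1.6, 5.4]
finger_gap: 11.7
grip_force: 31.6
```

Run:
```python
from h import *
to([19,0,327],(0,0))
```

```text
t 9.05 base pos [ 22.9  -0.5 326. ] rot [179.7  -0.2  98.3] F [1.4 1.4 5.4] gap 11.7 grip 31.6
row [0.05, -0.39, -0.1, 0.3, -0.16, 0.05] world [580.9 -55.6 327. ]
```

play_rows(
  motion=[
    [[0,-0.2,0,0,0,0],[0,-0.3,0,0,0,0],[0,-0.4,0,0,0,0],[0,-0.4,0,0,0,0]],
  ],
)

```text
time: 9.45
tool_pos: [581.8, -56.0, 326.3]
tcp_rot: [179.6, -0.2, 98.4]
ft_force: [5.3, 1.4, 6.0]
finger_gap: 12.1
grip_force: 31.6
```

play_rows(
  motion=[
    [[0,-0.2,0,0,0,0],[0,-0.3,0,0,0,0],[0,-0.3,0,0,0,0]],
  ],
)

```text
time: 9.75
tool_pos: [580.1, -56.2, 326.4]
tcp_rot: [179.4, -0.1, 98.4]
ft_force: [14.0, 2.0, 2.9]
finger_gap: 11.6
grip_force: 31.5
```

play_rows(
  motion=[
    [[0,-0.1,0,0,0,0],[0,-0.1,0,0,0,0],[0,-0.1,0,0,0,0],[0,-0.1,0,0,0,0],[0,-0.1,0,0,0,0]],
  ],
  squeeze=50,
)

```text
time: 10.25
tool_pos: [579.6, -56.3, 326.5]
tcp_rot: [179.3, -0.1, 98.4]
ft_force: [16.2, 2.6, 2.2]
finger_gap: 11.2
grip_force: 48.8
```

Run:
```python
from h import *
from bench import optics
to([18,0,327],(0,0))
out=[]
for n,b in(("scene",(215,110,375,270)),("side",(240,90,400,250))):
    s=optics.snapshot(n); x0,y0,x1,y1=b
    im=s["pixels"][:,:,::-1].copy()
    out.append(cv2.resize(im[y0:y1,x0:x1],None,fx=2.5,fy=2.5,interpolation=cv2.INTER_CUBIC))
cv2.imwrite("pics/a5.png",np.hstack(out))
```

```text
t 10.25 base pos [ 17.6  -0.5 326.5] rot [ 1.793e+02 -1.000e-01  9.840e+01] F [16.4  0.2  2.2] gap 11.2 grip 48.8
row [0.05, 0.04, -0.05, 0.65, -0.13, 0.09] world [579.9 -55.7 327. ]
```

View pics/a5.png

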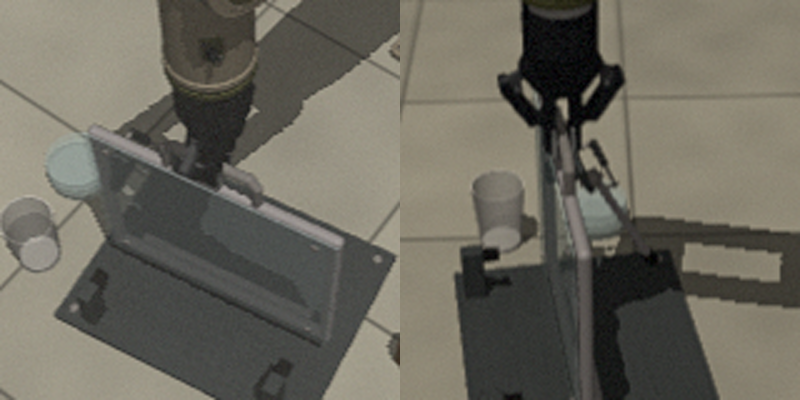

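The shield is upright with the leg down and its foot on the plate (side crop ~(655,255)). The handle is held with a steady 16 N pull, so I'm handing in.

```bash
python3 -c "
from bench import job
print(job.hand_in())"
```

```text
the job is handed in; nothing more can be done
None
```

I handed the job in at about 10 s with the prop leg swung down to its stop, the shield upright, the foot on the base plate by camera view and a steady 16 N pull, and the gripper still holding the handle; the glassware was not touched, and no verdict came back.

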